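Shim up the front of a clay tile and hold the wedge

ROBOT

A 6-joint arm with a two-finger parallel gripper is mounted at the origin on the work surface. World frame = base frame: x ahead of the robot, y to its left, z up, the work surface at z = 0. Lengths are in m, angles in rad, forces in N, time in s.
With the tool pointing down it reaches from about 0.375 to 0.925 m from the base axis. Payload 5.7 kg.
Tool frame: the origin (TCP) lies midway between the tips of the shut fingers; the grasp point (between the pads) lies 19 mm behind it; z points along the fingers, x is the direction in which the jaws open and shut, and the axes are right-handed (so a half turn about z gives the same grasp; the last joint's range is limited). The gripper opens to 85 mm and grips with 20 to 120 N. Pads are 22 mm wide; open, the fingers measure 114 mm over their backs; the gripper's body (76 mm by 85 mm) begins 54 mm behind the grasp point. The pads swing forward as they close: fully open they stand 13 mm farther back than shut.
Start: joints at [-1.309, 0.359, 1.51, -0, 1.272, -0.115], TCP at [0.221, -0.558, 0.193] pointing down, gripper open.
Joint ranges: [-2.97, 2.97], [-1.01, 2.36], [0.21, 2.38], [-0.96, 4.11], [0.2, 2.71], [-2.98, 2.98]. Speed limits (rad/s): [2.39, 2.39, 3.14, 3.14, 3.14, 3.14].

INTERFACE

Orientations are given as [roll, pitch, yaw] about the fixed x, y, z axes, in that order (R = Rz(yaw) Ry(pitch) Rx(roll)).
In Python, from rig import manip, capture, boxes_of gives the robot as it stands. The module is installed in compiled form; this text tells all that it offers.
- The arm moves only by the shell command python3 -m crank 'ROWS' [FORCE]. ROWS is JSON, a list of rows, each a list of 7 numbers: the turn, a rotation vector about the tool's x, y, z in degrees, then the shift along the tool's x, y, z in m, then the opening, from 0 (shut) to 1 (fully open). In form: [[ax, ay, az, tx, ty, tz, claw], ...]. A call has 1 to 12 rows; each row shifts and turns the commanded pose from where the row before left it, along the tool's axes as they then stand; what a row does not reach is not made up. A row lasts 1/10 s, in which the tool goes at most 50 mm and 8.59 degrees, less where a joint would pass 70% of its speed; a pose out of reach is approached as far as the arm can. A call with a gripper value outside its range is refused whole. The fingers move at their own pace and stop on an object; FORCE is the grip in N (left out, the last holds). Time passes only in rows, so rows that do not move let the fingers close. It gives the time, the measured TCP pose, the force and the opening at its end, in the units of the state.
- manip.state(): the state, without advancing time (a new reading comes with each control period).
- capture(name): name is "scene" or "side" or "wrist"; returns a dict with "img" (400x640x3 uint8, red, green, blue), "intrinsics" (3x3 intrinsics, pixels), "k1" (the pictures are not rectified: a ray, as slopes to the right and down, at radius r is drawn at 1 + k1 r^2 times it, then the intrinsics apply), "R" (3x3) and "t" (3): a world point X has camera coordinates R X + t; the wrist camera has in their place "T_tool_cam" (4x4, takes a point from camera to tool coordinates, whose origin is the TCP and whose axes are the tool frame's). Camera axes: x right, y down, z forward; pixel columns grow to the right and rows downward; lengths in m; the calibration is good to about 2 mm. A picture is of the moment at which its call begins: read the wrist's pose just before it. There is no depth.
- manip.job_done(): hands the job in, once; it reports no verdict.
Trained networks look in a picture, given as the dict that the camera call returned (one of the last four; its "shot" number tells which), for a name from the list of things; names that differ only in an ending like _2 or _b are one class to them, and where a whole thing is asked for, a point or a joint stands for the part that bears it (a point fixed in the world has none). Each returns a list of dicts, best first, with "confidence" (0 to 1); they miss things now and then, are a little off and sometimes report something else, mostly with a low value. They report only what shows in the picture. A call takes as long as a camera call.
- boxes_of(target, picture): "rect" ([left, top, width, height] in pixels, round what is visible of it).
The state is a dict: "time": time; "qpos": joint angles; "qd": joint speeds; "effort": joint torques, N m; "eef_pos": TCP position; "tool_rot": TCP orientation; "force": force on the tool from outside, world axes, zero at the start; "torque": the same for the moment, N m; "grip_width": finger opening in m.
Only numpy, scipy, OpenCV 4.12 (cv2) and the standard library are available. Lean on these libraries where they do the work, as an engineer would, in place of code of your own. Each camera call takes 0.05 s, during which the arm holds its last target. There are 200 camera calls.

TASK

Take the long slim beech wedge out of the compartment tray and, keeping it flat on the metal stand, slide its thin end under the middle of the clay tile's front edge, between the two rubber front rests, until that edge has just come up clear of both rests, by about 4 mm. Finish like that: stay there holding the wedge in the gripper, with the tile carried by the wedge in front and by its rear rest behind. Do not touch the tile with the gripper, and leave the two other beech pieces, the jar and the two clay beads standing between tray and stand where they are.

Things in the scene. Friction and masses are not known exactly. Their poses are not given: they have to be found in the camera images.
- long_wedge: The long slim wedge, plain beech, 26 mm wide, 60 g: upright grip post 24 (x) x 26 (y) x 50 mm high, then a ramp 72 mm long falling evenly from 20 mm high at the post to 2 mm at the thin end. Origin: underside, below the post's centre; x points to the thin end, z up. It lies flat, x roughly along the tray's x, in any one compartment. Pinch the post across y, high up.
- wedge_tip (a point): Middle of the long wedge's thin edge, on its underside, 84 mm ahead of the wedge's origin along x.
- short_wedge: Not to be used: a beech piece with the same 24 x 26 x 50 mm post but a short steep ramp, 30 mm long, from 24 mm high to 2 mm. Origin and axes as for the long wedge.
- flat_shim: Not to be used: a beech piece with the same post and a flat 50 mm long, 12 mm thick tongue instead of a ramp. Origin and axes as for the long wedge.
- tray: Fixed white tray, 140 (x) x 245 (y) x 14 mm high, walls 4 mm, three compartments side by side along y (76 mm wide, centres 80 mm apart), inner floor 4 mm above the table. One beech piece lies in each, post towards the tray's -x. Origin: centre of its underside. Lies left or right of the stand.
- stand: Fixed aluminium plate 200 (x) x 170 (y) x 10 mm. Origin: centre of its underside; x points from the front (wedge side) to the rear, z up. At the rear a rubber strip 8 mm high under the tile and a fence (face at x = 87.5 mm, top at z = 30 mm) that stops the tile when pushed; low cheeks (top z = 24 mm) beside the tile. The plate in front of the tile is free: the wedge slides on it.
- front_rests: Two fixed rubber pads on the plate under the tile's front corners, 8 mm high (top 18 mm above the table), each 28 (x) x 22 (y) mm, from x = -46 to -18 mm, centred at y = +47 and -47 mm of the stand: 72 mm free between them. Origin: on the plate's top, at the stand's x = y = 0.
- tile: Loose fired-clay tile with a round relief, 120 x 120 x 22 mm, 0.4 to 0.8 kg, lying flat on the front rests and the rear strip. Origin: centre of its underside; axes as the stand's. Under it, between the rests, is a gap 8 mm high, open to the front. It only rests by its weight and tips up about its rear edge.
- tile_front (a point): Middle of the tile's lower front edge; about x = -34, y = 0, z = 18 mm of the stand while the tile lies down. The ramp meets it when the thin end is about 24 mm behind it; each further 4 mm of push raises it about 1 mm (thin end 40 mm behind: up by 4 mm). The tile may first slide back 1 to 2 mm to the fence. The push takes up to about 15 N.
- jar: Bystander: closed amber jar, 48 mm across, 80 mm high, between and beyond the tray and the stand. Origin: centre of its underside.
- bead_a: Bystander: standing clay bead, 23 mm across, 24 mm high, between the tray and the stand. Origin: centre of its underside.
- bead_b: Bystander: standing clay bead, 23 mm across, 24 mm high, between the tray and the stand. Origin: centre of its underside.

How it is judged:
On the way, in this order (a step that is already met when the one before it is completed fails the run):
1. the long wedge is gripped and lifted clear of the tray (height (world z) of long_wedge above 0.035 m and contact force between the fingers and long_wedge above 2 N), for 0.2 s.
2. the wedge's thin end is under the middle of the tile's front edge, flat on the plate, while the tile still lies on its rests (x of wedge_tip in the frame of tile above -0.058 m and y of wedge_tip in the frame of stand between -0.025 and 0.025 m and z of wedge_tip in the frame of stand below 0.0165 m and z of wedge_tip in the frame of tile below 0 m and z of tile_front in the frame of stand below 0.0192 m), for 0.05 s.
At the end, for the whole second after the job is handed in: Tile's front edge 1.5 to 7 mm above its rests, touching neither, rear still on the stand, tile within 12 mm of its start; carried in front by the long wedge, flat on the plate (4.5 mm, 0.08 rad), within 25 mm of the middle line, still in the gripper; robot off the tile, all at rest (z of tile_front in the frame of stand between 0.0195 and 0.025 m and contact force between tile and front_rests below 0.2 N and contact force between long_wedge and tile above 0.8 N and contact force between long_wedge and the fingers above 2 N and contact force between tile and stand above 0.3 N and contact force between tile and the fingers below 0.2 N and contact force between tile and the arm below 0.2 N and z of long_wedge in the frame of stand between 0.007 and 0.0145 m and angle between long_wedge's own z axis and vertical below 0.08 rad and y of wedge_tip in the frame of stand between -0.025 and 0.025 m and distance of tile from where it was at the start of the episode below 0.012 m and linear speed of each of tile, long_wedge below 0.01 m/s); the arm keeps its last pose, push and grip.
It fails at once if the tile's front edge is heaved up more than 10 mm (z of tile_front in the frame of stand above 0.028 m).
It fails at once if the gripper or arm presses on the tile (contact force between tile and the fingers above 1 N or contact force between tile and the arm above 1 N).
It fails at once if another beech piece, the jar or a bead is displaced by more than 30 mm (distance of any of jar, bead_a, bead_b, short_wedge, flat_shim from where it was at the start of the episode above 0.03 m).
It also fails if it takes over 48 s, if anything falls off the work surface, if the arm or the gripper's body presses on something with over 40 N, if the wrist force passes 120 N, or if a joint passes its speed limit or range.

## Working session

There is one attempt and no reset: what is moved stays moved. The work goes in short steps, Python scripts to look and compute and a shell command to move; the robot and the scene stay as the last step left them, time stands still between calls to the robot, and variables do not carry over. Pictures are saved under pics/ and viewed, on a budget of 10 in all, crops included, one or two more only if the job needs it, and the job is handed in when it is done.

```bash
mkdir -p pics; ls; python3 - <<'E'
from rig import manip,capture,boxes_of
import cv2,numpy as np
s=manip.state();print({k:np.round(v,3).tolist() for k,v in s.items()})
for n in("scene","side"):
    p=capture(n);cv2.imwrite(f"pics/{n}0.png",p["img"][:,:,::-1])
    print(n,np.round(p["intrinsics"],1).tolist(),p["k1"],np.round(p["R"],3).tolist(),np.round(p["t"],3).tolist())
    for o in("long_wedge","short_wedge","flat_shim","tray","stand","tile","jar","bead_a","front_rests"):
        print(o,[(np.round(b["rect"]).tolist(),round(b["confidence"],2)) for b in boxes_of(o,p)[:3]])
E
```

```text
pics
{'time': 0.0, 'qpos': [-1.309, 0.36, 1.511, 0.0, 1.273, -0.115], 'qd': [-0.001, -0.001, -0.0, -0.0, -0.0, 0.001], 'effort': [-0.0, -52.762, -27.862, 0.0, 0.013, 0.0], 'eef_pos': [0.221, -0.557, 0.193], 'tool_rot': [-3.141, 0.002, -1.194], 'force': [-0.238, 0.73, 0.861], 'torque': [0.037, 0.033, -0.006], 'grip_width': 0.085}
scene [[459.9, 0.0, 319.6], [0.0, 459.9, 200.6], [0.0, 0.0, 1.0]] -0.046481661501738596 [[0.312, 0.95, 0.012], [0.71, -0.225, -0.667], [-0.631, 0.217, -0.745]] [-0.194, -0.393, 1.408]
long_wedge [([249.0, 204.0, 22.0, 54.0], 0.69)]
short_wedge [([172.0, 220.0, 18.0, 34.0], 0.82)]
flat_shim [([211.0, 209.0, 16.0, 43.0], 0.95)]
tray [([162.0, 207.0, 122.0, 76.0], 0.68)]
stand [([351.0, 146.0, 108.0, 81.0], 0.88)]
tile [([376.0, 156.0, 76.0, 55.0], 0.57)]
jar [([318.0, 218.0, 22.0, 47.0], 0.94)]
bead_a [([293.0, 169.0, 12.0, 16.0], 0.43), ([251.0, 204.0, 16.0, 51.0], 0.37)]
front_rests [([317.0, 220.0, 24.0, 42.0], 0.65)]
side [[374.1, 0.0, 317.7], [0.0, 374.1, 200.0], [0.0, 0.0, 1.0]] -0.04001045574412631 [[-0.772, -0.635, -0.022], [-0.351, 0.456, -0.818], [0.529, -0.624, -0.575]] [0.455, 0.264, 0.471]
long_wedge [([323.0, 182.0, 39.0, 20.0], 0.81)]
short_wedge [([383.0, 155.0, 21.0, 20.0], 0.56), ([326.0, 178.0, 36.0, 21.0], 0.56)]
flat_shim [([354.0, 165.0, 36.0, 23.0], 0.87)]
tray [([313.0, 150.0, 104.0, 63.0], 0.96), ([269.0, 172.0, 25.0, 42.0], 0.41)]
stand [([160.0, 269.0, 158.0, 99.0], 0.93), ([171.0, 248.0, 106.0, 79.0], 0.25)]
tile [([170.0, 244.0, 104.0, 78.0], 0.94)]
jar [([272.0, 176.0, 19.0, 37.0], 0.88)]
bead_a [([359.0, 232.0, 11.0, 20.0], 0.71), ([309.0, 213.0, 11.0, 15.0], 0.54)]
front_rests [([226.0, 277.0, 53.0, 54.0], 0.8)]
```

```bash
python3 - <<'E'
import cv2
a=cv2.imread("pics/scene0.png")[120:300,150:480];b=cv2.imread("pics/side0.png")[130:380,140:440]
cv2.imwrite("pics/sc.png",cv2.resize(a,None,fx=2.4,fy=2.4,interpolation=2));cv2.imwrite("pics/sd.png",cv2.resize(b,None,fx=2.4,fy=2.4,interpolation=2))
E
```

```text
(no output)
```

View pics/sc.png

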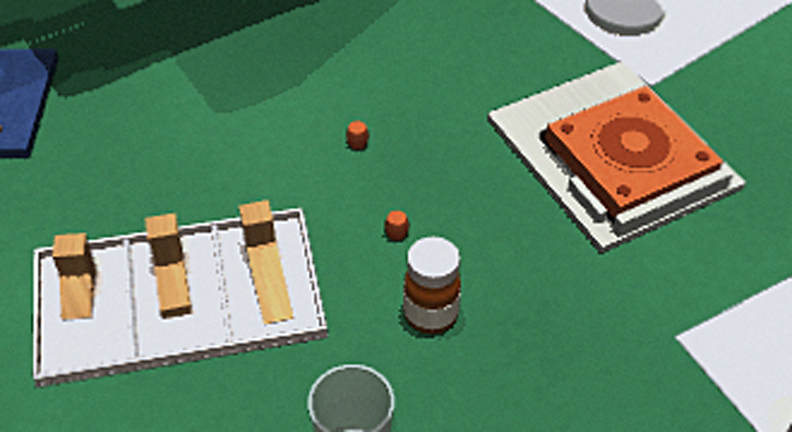

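View pics/sd.png

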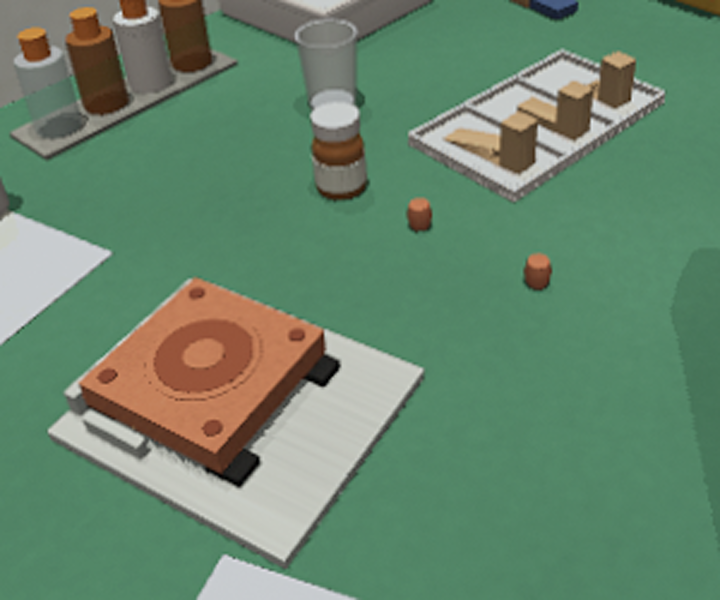

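The long wedge is in the compartment nearest the stand: post at scene crop (257,208), thin end at (279,320). The stand's front edge runs from (490,113) to (602,248). The beads are at (357,135) and (397,225).

```bash
cat > h.py <<'E'
import numpy as np,cv2
def ray(p,uv,RT=None):
    K=p["intrinsics"];k=float(p["k1"])
    n=cv2.undistortPoints(np.array([[uv]],float),K,np.array([k,0,0,0.]))[0,0]
    R,t=RT if RT else (np.array(p["R"]),np.array(p["t"]))
    return -R.T@t,R.T@np.array([*n,1])
def onz(p,uv,z,RT=None):
    c,d=ray(p,uv,RT);return c+d*(z-c[2])/d[2]
def wcam(p,s):
    from scipy.spatial.transform import Rotation as Ro
    T=np.eye(4);T[:3,:3]=Ro.from_euler("xyz",s["tool_rot"]).as_matrix();T[:3,3]=s["eef_pos"]
    C=np.linalg.inv(T@np.array(p["T_tool_cam"]));return C[:3,:3],C[:3,3]
def proj(p,X,RT=None):
    R,t=RT if RT else (np.array(p["R"]),np.array(p["t"]))
    return cv2.projectPoints(np.array(X,float).reshape(-1,1,3),cv2.Rodrigues(R)[0],t,p["intrinsics"],np.array([float(p["k1"]),0,0,0]))[0][:,0]
E
python3 - <<'E'
from h import *
from rig import capture
sc=capture("scene");sd=capture("side")
f=lambda p,o,q,z:np.round(onz(p,(q[0]/2.4+o[0],q[1]/2.4+o[1]),z)[:2],3).tolist()
A=(sc,(150,120));B=(sd,(140,130))
print("stand sc",[f(*A,q,.01) for q in((490,113),(745,182),(602,244))])
print("stand sd",[f(*B,q,.01) for q in((423,371),(285,556),(50,432))])
print("tray sc",[f(*A,q,.014) for q in((35,250),(302,210),(326,332))])
print("tray sd",[f(*B,q,.014) for q in((664,95),(514,190),(411,135),(562,53))])
print("thin sc",[f(*A,q,.006) for q in((265,321),(292,318))])
print("posttop sc",[f(*A,q,.054) for q in((240,207),(268,202),(274,215),(244,220))])
print("posttop sd",[f(*B,q,.054) for q in((502,118),(519,113),(537,122),(517,130))])
print("tile front top sd",[f(*B,q,.04) for q in((324,333),(220,450),(84,382),(192,280))])
print("tile top sc",[f(*A,q,.04) for q in((548,125),(607,210),(720,163),(648,86))])
print("beads sc",[f(*A,q,.012) for q in((357,136),(397,226))],"sd",[f(*B,q,.012) for q in((419,214),(538,272))])
print("jar",f(*A,(432,255),.08),f(*B,(336,110),.08))
E
```

```text
stand sc [[0.49, 0.132], [0.653, 0.333], [0.682, 0.168]]
stand sd [[0.485, 0.13], [0.457, 0.292], [0.648, 0.33]]
tray sc [[0.536, -0.325], [0.563, -0.083], [0.701, -0.098]]
tray sd [[0.526, -0.317], [0.555, -0.083], [0.687, -0.096], [0.662, -0.332]]
thin sc [[0.669, -0.144], [0.673, -0.121]]
posttop sc [[0.577, -0.141], [0.579, -0.116], [0.595, -0.115], [0.593, -0.141]]
posttop sd [[0.598, -0.123], [0.591, -0.14], [0.569, -0.137], [0.575, -0.115]]
tile front top sd [[0.544, 0.167], [0.524, 0.279], [0.639, 0.301], [0.663, 0.19]]
tile top sc [[0.551, 0.166], [0.668, 0.175], [0.647, 0.302], [0.53, 0.285]]
beads sc [[0.483, -0.007], [0.606, -0.005]] sd [[0.602, -0.006], [0.478, -0.006]]
jar [0.699, -0.005] [0.7, -0.01]
```

```bash
python3 -m crank '[[0,0,6.4,0,0,0,0.6],[0,0,6.4,0,0,0,0.6],[0,0,6.4,0,0,0,0.6],[0,0,6.4,0,0,0,0.6],[0,0,0,-0.0378,-0.0278,0.003,0.6],[0,0,0,-0.0378,-0.0278,0.003,0.6],[0,0,0,-0.0378,-0.0278,0.003,0.6],[0,0,0,-0.0378,-0.0278,0.003,0.6],[0,0,0,-0.0378,-0.0278,0.003,0.6],[0,0,0,-0.0378,-0.0278,0.003,0.6],[0,0,0,-0.0378,-0.0278,0.003,0.6],[0,0,0,-0.0378,-0.0278,0.003,0.6]]' 40
python3 -m crank '[[0,0,0,-0.0378,-0.0278,0.003,0.6],[0,0,0,-0.0378,-0.0278,0.003,0.6],[0,0,0,-0.0378,-0.0278,0.003,0.6],[0,0,0,-0.0378,-0.0278,0.003,0.6],[0,0,0,0,0,0,0.6],[0,0,0,0,0,0,0.6]]'
python3 - <<'E'
from h import *
from rig import manip,capture,boxes_of
s=manip.state();p=capture("wrist");RT=wcam(p,s)
print(np.round(p["T_tool_cam"],3).tolist())
for o in("long_wedge","tray"):print(o,[(np.round(b["rect"]).tolist(),b["confidence"]) for b in boxes_of(o,p)[:2]])
print({k:np.round(s[k],3).tolist() for k in("eef_pos","tool_rot","force","time")})
cv2.imwrite("pics/w1.png",p["img"][:,:,::-1])
import pickle;pickle.dump((p,s),open("w1.pkl","wb"))
E
```

```text
time: 2.3
eef_pos: [0.4649, -0.2703, 0.1695]
tool_rot: [-3.141, -0.0, -1.641]
force: [0.3, -1.0, -0.2]
grip_width: 0.0512
time: 2.9
eef_pos: [0.5855, -0.1279, 0.1571]
tool_rot: [3.141, -0.0, -1.638]
force: [-1.1, -0.5, -1.1]
grip_width: 0.0511
[[1.0, 0.001, -0.001, -0.001], [-0.001, 0.959, 0.284, -0.071], [0.001, -0.284, 0.959, -0.181], [0.0, 0.0, 0.0, 1.0]]
long_wedge [([306.0, 99.0, 33.0, 101.0], 0.7), ([382.0, 124.0, 38.0, 82.0], 0.59)]
tray [([280.0, 77.0, 238.0, 136.0], 0.62)]
{'eef_pos': [0.585, -0.128, 0.157], 'tool_rot': [3.141, -0.0, -1.638], 'force': [-1.121, -0.534, -1.11], 'time': 2.9}
```

View pics/w1.png

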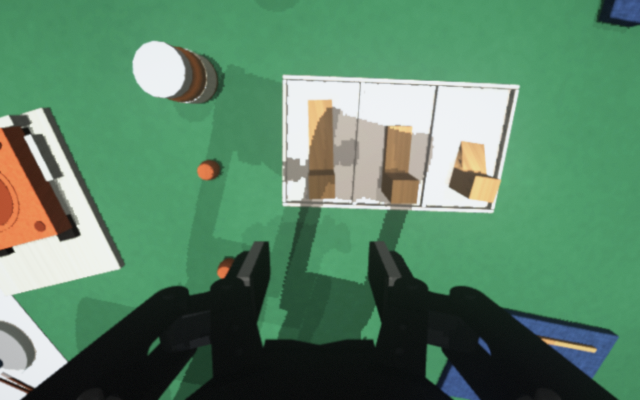

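```bash
python3 - <<'E'
from h import *
import pickle
p,s=pickle.load(open("w1.pkl","rb"));RT=wcam(p,s)
c=cv2.resize(p["img"][70:220,270:420,::-1],None,fx=4,fy=4,interpolation=2)
x,y,a=.585,-.128,-.07
P=[(84,13,6),(84,-13,6),(12,13,24),(12,-13,24),(12,13,54),(12,-13,54),(-12,-13,54),(-12,13,54)]
X=[(x+(u*np.cos(a)-v*np.sin(a))/1e3,y+(u*np.sin(a)+v*np.cos(a))/1e3,w/1e3) for u,v,w in P]
q=proj(p,X,RT);print(np.round((q-[270,70])*4).tolist())
cv2.imwrite("pics/w1c.png",c)
E
```

```text
[[153.0, 120.0], [251.0, 120.0], [153.0, 400.0], [250.0, 401.0], [148.0, 424.0], [255.0, 424.0], [254.0, 519.0], [149.0, 518.0]]
```

View pics/w1c.png

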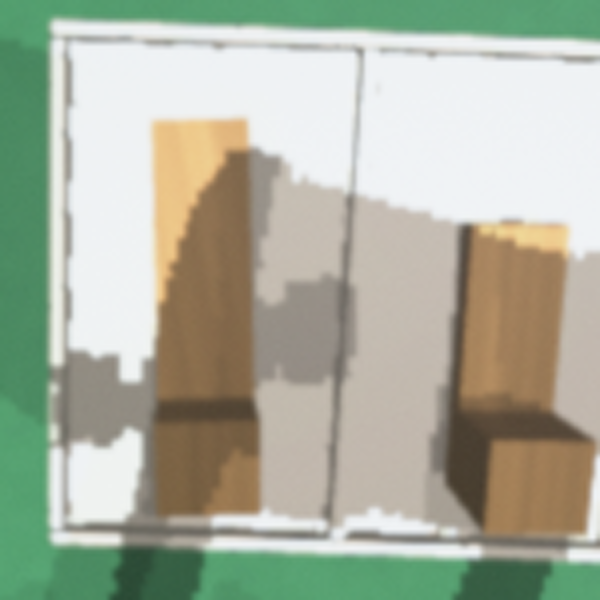

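```bash
python3 -m crank '[[0,0,-1.1,0.0013,-0.0012,0.03,0.6],[0,0,0,0,0,0.035,0.6],[0,0,0,0,0,0.03,0.6],[0,0,0,0,0,0.02,0.6],[0,0,0,0,0,0.019,0.6],[0,0,0,0,0,0,0.6],[0,0,0,0,0,0,0],[0,0,0,0,0,0,0],[0,0,0,0,0,0,0],[0,0,0,0,0,0,0],[0,0,0,0,0,0,0],[0,0,0,0,0,0,0]]' 60
python3 -m crank '[[0,0,0,0,0,0,0],[0,0,0,0,0,0,0],[0,0,0,0,0,-0.005,0],[0,0,0,0,0,-0.015,0],[0,0,0,0,0,-0.025,0],[0,0,0,0,0,-0.025,0],[0,0,0,0,0,-0.02,0],[0,0,0,0,0,0,0],[0,0,0,0,0,0,0],[0,0,0,0,0,0,0]]'
```

```text
time: 4.25
eef_pos: [0.5866, -0.1301, 0.0237]
tool_rot: [-3.141, -0.0, -1.621]
force: [0.4, -0.1, -0.0]
grip_width: 0.0001
time: 5.25
eef_pos: [0.5854, -0.1298, 0.1124]
tool_rot: [3.14, 0.001, -1.622]
force: [-1.4, -0.1, -0.8]
grip_width: 0.0001
```

```bash
python3 - <<'E'
from h import *
from rig import manip,capture
s=manip.state();p=capture("wrist");q=capture("side")
print(np.round(s["eef_pos"],3),s["grip_width"])
cv2.imwrite("pics/w2.png",np.hstack([p["img"][40:,160:480],cv2.resize(q["img"][110:230,270:430],(480,360))])[:,:,::-1])
E
```

```text
[ 0.585 -0.13   0.112] 0.00011195277756046536
```

View pics/w2.png

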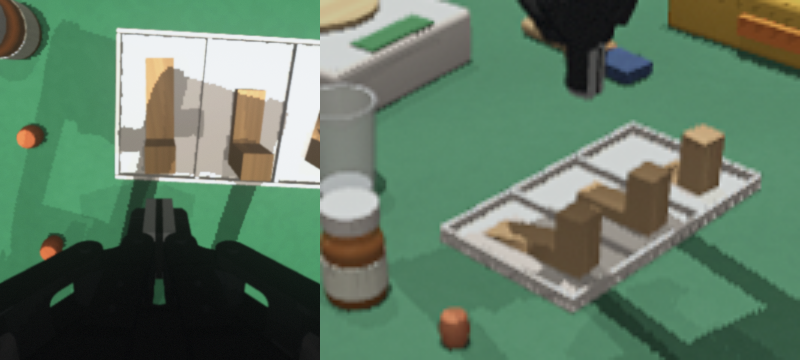

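```bash
python3 - <<'E'
from h import *
from rig import manip,capture
s=manip.state();p=capture("wrist");q=capture("side");r=capture("scene")
RT=wcam(p,s);e=s["eef_pos"]
x,y,a=.5863,-.1296,-.05
P=[(84,13,6),(84,-13,6),(12,13,54),(12,-13,54),(-12,-13,54),(-12,13,54),(-12,-13,4),(-12,13,4)]
X=[(x+(u*np.cos(a)-v*np.sin(a))/1e3,y+(u*np.sin(a)+v*np.cos(a))/1e3,w/1e3) for u,v,w in P]
out=[]
for c,rt,(l,t) in((p,RT,(240,60)),(q,None,(290,110)),(r,None,(200,130))):
    im=cv2.resize(c["img"][t:t+140,l:l+130,::-1],None,fx=3,fy=3,interpolation=2)
    for i,z in enumerate(proj(c,np.vstack([[e],X]),rt)):
        cv2.circle(im,tuple(int(round(k)) for k in (z-[l,t])*3),3,(0,0,255) if i==0 else (255,0,0),-1)
    out.append(im[:, :266] if 0 else cv2.resize(im,None,fx=.68,fy=.68))
im=np.hstack(out);print(im.shape);cv2.imwrite("pics/w3.png",im[:, :800])
E
```

```text
(286, 795, 3)
```

View pics/w3.png

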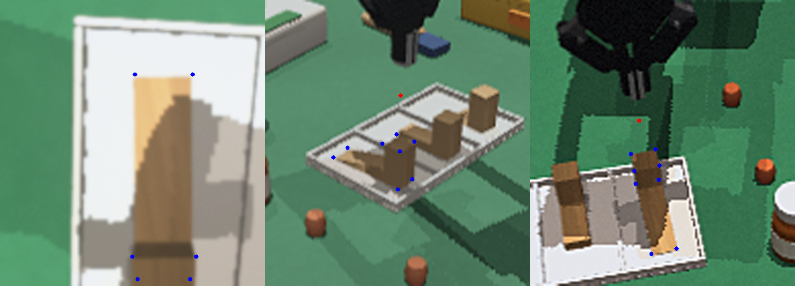

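```bash
python3 - <<'E'
from h import *
from rig import manip,capture
q=capture("side");r=capture("scene");p=capture("wrist");s=manip.state();RT=wcam(p,s)
def tri(rs):
    A=0;b=0
    for c,d in rs:
        d=d/np.linalg.norm(d);M=np.eye(3)-np.outer(d,d);A=A+M;b=b+M@c
    return np.linalg.solve(A,b)
print("eef",s["eef_pos"],s["qpos"])
print("tip 2cam",tri([ray(q,(358.6,141.9)),ray(r,(252.9,177.5))]))
print("wrist proj of TCP",proj(p,[s["eef_pos"]],RT))
R=RT[0];print("wrist cam",-R.T@RT[1])
# refine wrist pose from static wedge model check: tool fit uses tray corners known from scene/side
E
```

```text
eef [ 0.58619264 -0.13006517  0.11305657] [-3.33399806e-01  4.40123589e-01  1.59858880e+00  8.94432924e-05
  1.10353348e+00  1.28820563e+00]
tip 2cam [ 0.5841773  -0.12956411  0.14590479]
wrist proj of TCP [[320.90757621 226.24190968]]
wrist cam [ 0.65766846 -0.13245755  0.2935492 ]
```

The cameras put the real fingertips about 31 mm short of the reported TCP. They shut just above the 54 mm post and nothing moved, so I'll retry about 31 mm lower.

```bash
python3 -m crank '[[0,0,0,0,0,0,0.6],[0,0,0,0,0,0,0.6],[0,0,0,0,0,0,0.6],[0,0,0,0,0,0.03,0.6],[0,0,0,0,0,0.03,0.6],[0,0,0,0,0,0.03,0.6],[0,0,0,0,0,0.02,0.6],[0,0,0,0,0,0.006,0.6],[0,0,0,0,0,0.005,0.6],[0,0,0,0,0,0,0.6]]' 60
python3 -m crank '[[0,0,0,0,0,0,0],[0,0,0,0,0,0,0],[0,0,0,0,0,0,0],[0,0,0,0,0,0,0],[0,0,0,0,0,0,0],[0,0,0,0,0,0,0],[0,0,0,0,0,0,0]]'
```

```text
time: 6.65
eef_pos: [0.5868, -0.1302, -0.0073]
tool_rot: [-3.141, -0.0, -1.622]
force: [-0.5, 0.1, 1.0]
grip_width: 0.0512
time: 7.35
eef_pos: [0.5875, -0.1305, -0.0063]
tool_rot: [-3.139, -0.001, -1.622]
force: [-0.1, -0.4, 7.0]
grip_width: 0.0246
```

```bash
python3 -m crank '[[0,0,0,0,0,-0.005,0],[0,0,0,0,0,-0.015,0],[0,0,0,0,0,-0.03,0],[0,0,0,0,0,-0.03,0],[0,0,0,0,0,-0.02,0],[0,0,0,0,0,0,0],[0,0,0,0,0,0,0],[0,0,0,0,0,0,0],[0,0,0,0,0,0,0]]'
python3 -m crank '[[0,0,-6.9,0,0,0,0],[0,0,-6.9,0,0,0,0],[0,0,0,-0.0358,0.0097,0,0],[0,0,0,-0.0358,0.0097,0,0],[0,0,0,-0.0358,0.0097,0,0],[0,0,0,-0.0358,0.0097,0,0],[0,0,0,-0.0358,0.0097,0,0],[0,0,0,-0.0358,0.0097,0,0],[0,0,0,-0.0358,0.0097,0,0],[0,0,0,-0.0358,0.0097,0,0],[0,0,0,-0.0358,0.0097,0,0],[0,0,0,-0.0358,0.0097,0,0]]'
python3 -m crank '[[0,0,0,0,0,0,0],[0,0,0,0,0,0.03,0],[0,0,0,0,0,0.03,0],[0,0,0,0,0,0,0],[0,0,0,0,0,0,0]]'
python3 - <<'E'
from h import *
from rig import manip,capture
import pickle
s=manip.state();p=capture("wrist");q=capture("side");r=capture("scene")
pickle.dump((s,p,q,r),open("m.pkl","wb"));print(s["eef_pos"],s["tool_rot"],s["grip_width"])
a=p["img"][0:340,60:460];b=cv2.resize(q["img"][200:370,150:350],(400,340))
cv2.imwrite("pics/m.png",np.hstack([a,b])[:,:,::-1])
E
```

```text
time: 8.25
eef_pos: [0.5851, -0.1297, 0.0909]
tool_rot: [3.139, 0.001, -1.622]
force: [0.4, -0.5, -1.1]
grip_width: 0.0249
time: 9.45
eef_pos: [0.4221, 0.2042, 0.0917]
tool_rot: [3.14, -0.0, -1.381]
force: [-0.0, 1.3, -0.2]
grip_width: 0.025
time: 9.95
eef_pos: [0.4229, 0.2024, 0.032]
tool_rot: [3.139, -0.0, -1.381]
force: [0.3, 0.7, -0.3]
grip_width: 0.0244
[0.42293565 0.20243645 0.03200876] [ 3.13909438e+00 -3.17043376e-04 -1.38118312e+00] 0.024431530053593817
```

View pics/m.png

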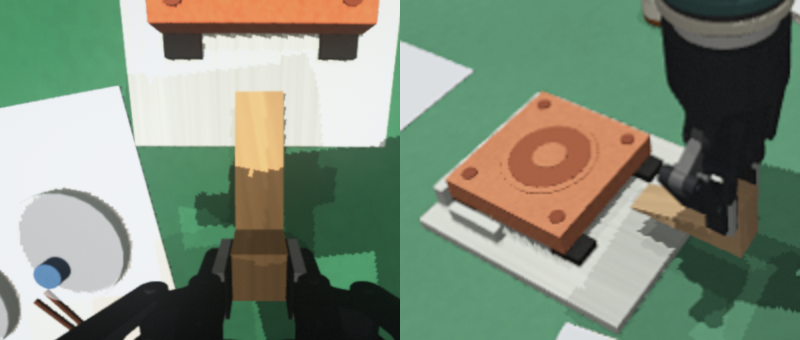

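The wedge is held straight. Its tip midline (column 260) matches the midpoint between the rests (203 and 320), and the yaw is level with the tile edge. Next is lowering it onto the plate.

```bash
python3 -m crank '[[0,0,0,0,0,0.014,0],[0,0,0,0,0,0.01,0],[0,0,0,0,0,0.004,0],[0,0,0,0,0,0,0],[0,0,0,0,0,0,0]]' 80; python3 -m crank '[[0,0,0,0,0,0.002,0],[0,0,0,0,0,0,0],[0,0,0,0,0,0,0]]';python3 -m crank '[[0,0,0,0,0,0.0015,0],[0,0,0,0,0,0,0],[0,0,0,0,0,0,0]]'
```

```text
time: 10.6
eef_pos: [0.4237, 0.2032, 0.0047]
tool_rot: [-3.141, 0.0, -1.381]
force: [-0.1, -0.3, -0.8]
grip_width: 0.0241
time: 10.9
eef_pos: [0.4236, 0.2032, 0.0026]
tool_rot: [-3.141, 0.0, -1.381]
force: [-0.0, 0.4, -0.5]
grip_width: 0.0242
time: 11.2
eef_pos: [0.4234, 0.2031, 0.0009]
tool_rot: [3.141, 0.0, -1.381]
force: [0.2, -0.4, -0.4]
grip_width: 0.0242
```

```bash
python3 -m crank '[[0,0,0,0,0,0.001,0],[0,0,0,0,0,0,0],[0,0,0,0,0,0,0]]';python3 -m crank '[[0,0,0,0,0,0.001,0],[0,0,0,0,0,0,0],[0,0,0,0,0,0,0]]';python3 - <<'E'
from h import *
from rig import manip,capture
s=manip.state();p=capture("wrist");q=capture("side")
a=p["img"][0:340,60:460];b=cv2.resize(q["img"][230:315,230:330],(400,340),interpolation=2)
cv2.imwrite("pics/n.png",np.hstack([a,b])[:,:,::-1])
E
```

```text
time: 11.5
eef_pos: [0.4235, 0.2031, -0.0001]
tool_rot: [-3.142, 0.0, -1.381]
force: [0.2, -0.3, -0.4]
grip_width: 0.0245
time: 11.8
eef_pos: [0.4233, 0.2031, -0.0005]
tool_rot: [-3.141, 0.0, -1.381]
force: [-2.5, -1.1, 8.4]
grip_width: 0.0244
```

View pics/n.png

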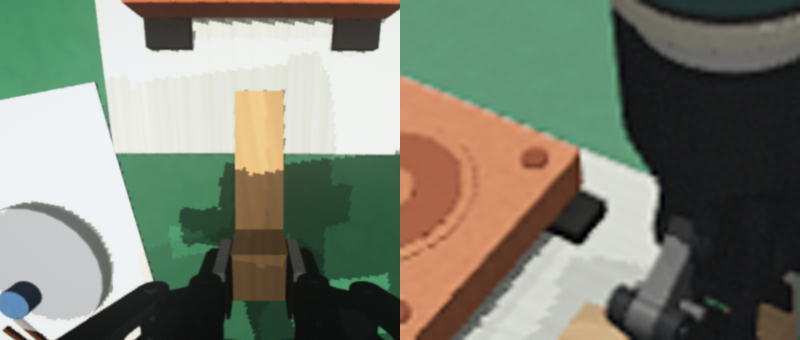

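```bash
python3 -m crank '[[0,0,0,0,0,-0.0005,0],[0,0,0,0,-0.005,0,0],[0,0,0,0,-0.008,0,0],[0,0,0,0,-0.008,0,0],[0,0,0,0,-0.008,0,0],[0,0,0,0,-0.006,0,0],[0,0,0,0,-0.005,0,0],[0,0,0,0,-0.005,0,0],[0,0,0,0,-0.004,0,0],[0,0,0,0,-0.003,0,0],[0,0,0,0,0,0,0]]'
python3 -m crank '[[0,0,0,0,-0.003,0,0],[0,0,0,0,-0.003,0,0],[0,0,0,0,0,0,0],[0,0,0,0,0,0,0]]'
python3 -m crank '[[0,0,0,0,-0.002,0,0],[0,0,0,0,-0.002,0,0],[0,0,0,0,0,0,0],[0,0,0,0,0,0,0]]'
```

```text
time: 13.0
eef_pos: [0.4723, 0.2124, -0.0002]
tool_rot: [3.138, -0.0, -1.381]
force: [-7.1, -2.1, 14.7]
grip_width: 0.0242
time: 13.4
eef_pos: [0.4783, 0.2136, -0.0002]
tool_rot: [3.138, -0.0, -1.381]
force: [-6.5, -2.0, 11.8]
grip_width: 0.0244
time: 13.8
eef_pos: [0.4797, 0.2138, -0.0002]
tool_rot: [3.134, -0.0, -1.381]
force: [-12.0, -1.9, 18.8]
grip_width: 0.0242
```

```bash
python3 -m crank '[[0,0,0,0,0,-0.0005,0],[0,0,0,0,-0.002,0,0],[0,0,0,0,0,0,0],[0,0,0,0,0,0,0]]'
python3 -m crank '[[0,0,0,0,-0.002,0,0],[0,0,0,0,-0.002,0,0],[0,0,0,0,0,0,0],[0,0,0,0,0,0,0]]'
python3 - <<'E'
from h import *
from rig import manip,capture,boxes_of
s=manip.state();p=capture("wrist");q=capture("side")
print(boxes_of("tile",q)[:1])
a=p["img"][0:340,120:520];b=cv2.resize(q["img"][235:335,200:320],(400,340),interpolation=2)
cv2.imwrite("pics/o.png",np.hstack([a,b])[:,:,::-1])
E
```

```text
time: 14.2
eef_pos: [0.4802, 0.2139, -0.0002]
tool_rot: [3.131, -0.0, -1.381]
force: [-13.6, -2.7, 17.0]
grip_width: 0.024
time: 14.6
eef_pos: [0.4813, 0.214, -0.0002]
tool_rot: [3.127, -0.001, -1.381]
force: [-19.8, -3.4, 25.4]
grip_width: 0.0244
[{'rect': [172.8, 246.0, 81.1, 77.2], 'confidence': 0.73}]
```

View pics/o.png

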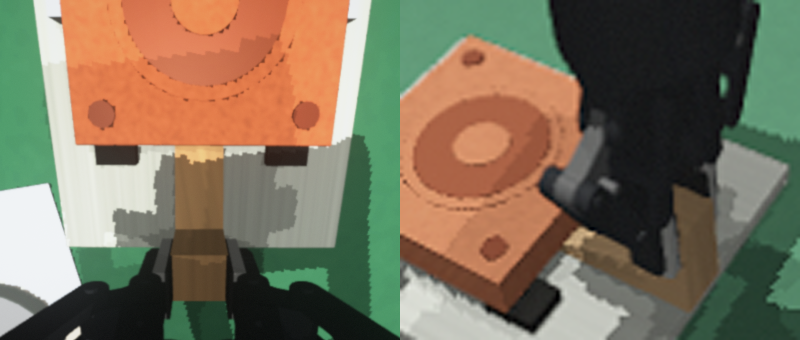

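```bash
python3 -m crank '[[0,0,0,0,0,-0.001,0],[0,0,0,0,0,0,0],[0,0,0,0,0,0,0]]' 100
python3 -m crank '[[0,0,0,0,0,-0.0005,0],[0,0,0,0,-0.002,0,0],[0,0,0,0,0,0,0],[0,0,0,0,0,0,0]]'
```

```text
time: 15.05
eef_pos: [0.4847, 0.2147, 0.0002]
tool_rot: [3.132, -0.0, -1.381]
force: [-10.0, -1.8, 7.9]
grip_width: 0.0242
time: 15.45
eef_pos: [0.4875, 0.2152, 0.0004]
tool_rot: [3.133, -0.0, -1.381]
force: [-6.6, -2.0, 3.3]
grip_width: 0.0238
```

```bash
python3 -m crank '[[0,0,0,0,-0.002,0,0],[0,0,0,0,-0.002,0,0],[0,0,0,0,0,0,0],[0,0,0,0,0,0,0]]'
python3 - <<'E'
from h import *
from rig import manip,capture
s=manip.state();p=capture("wrist");q=capture("side")
a=cv2.resize(p["img"][90:260,220:420],(400,340),interpolation=2);b=cv2.resize(q["img"][235:335,200:320],(400,340),interpolation=2)
cv2.imwrite("pics/q.png",np.hstack([a,b])[:,:,::-1])
E
```

```text
time: 15.85
eef_pos: [0.4917, 0.216, 0.0004]
tool_rot: [3.134, -0.0, -1.381]
force: [-8.4, -0.9, 2.8]
grip_width: 0.024
```

View pics/q.png

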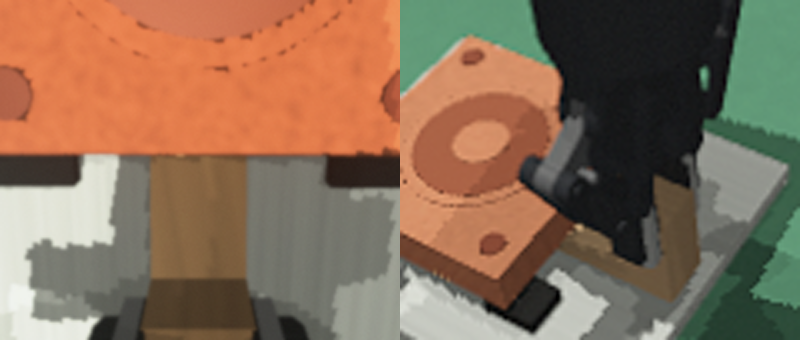

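```bash
python3 - <<'E'
from h import *
from rig import manip,capture
s=manip.state();p=capture("wrist");RT=wcam(p,s);u=np.array([.982,.188,0])
S=lambda v,z:onz(p,(320,v),z,RT)@u
for v1 in(166.5,167.5,168.5):
  for h in(2,4):
    print(v1,h,"tile x",round(S(v1,.040+h/1e3)*1e3+22*h/120,1),"postface",round(S(229,.030)*1e3,1),round(S(241,.060)*1e3,1))
print("tcp",s["eef_pos"]@u*1e3)
E
```

```text
166.5 2 tile x 571.2 postface 534.2 540.9
166.5 4 tile x 572.0 postface 534.2 540.9
167.5 2 tile x 570.8 postface 534.2 540.9
167.5 4 tile x 571.5 postface 534.2 540.9
168.5 2 tile x 570.3 postface 534.2 540.9
168.5 4 tile x 571.0 postface 534.2 540.9
tcp 523.4439112519688
```

```bash
python3 -m crank '[[0,0,0,0,-0.002,0,0],[0,0,0,0,-0.002,0,0],[0,0,0,0,0,0,0],[0,0,0,0,0,0,0],[0,0,0,0,0,0,0],[0,0,0,0,0,0,0],[0,0,0,0,0,0,0]]'
python3 - <<'E'
from h import *
from rig import manip,capture
s=manip.state();p=capture("wrist");q=capture("side");r=capture("scene")
a=cv2.resize(p["img"][90:260,220:420],(400,340),interpolation=2);b=cv2.resize(q["img"][265:335,200:280],(400,340),interpolation=2)
cv2.imwrite("pics/r.png",np.hstack([a,b])[:,:,::-1])
E
```

```text
time: 16.7
eef_pos: [0.4957, 0.2168, 0.0004]
tool_rot: [3.134, -0.0, -1.381]
force: [-7.2, -2.1, 2.4]
grip_width: 0.0242
```

View pics/r.png

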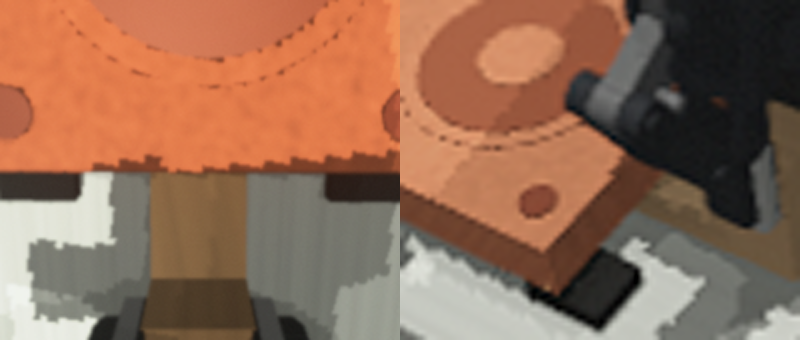

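```bash
python3 - <<'E'
from h import *
from rig import manip,capture
q=capture("side");g0=cv2.imread("pics/side0.png");g1=q["img"][:,:,::-1]
G=lambda g:cv2.resize(g,None,fx=8,fy=8,interpolation=cv2.INTER_CUBIC)
def sh(c,w=9):
    x,y=c;T=G(g0[y-w:y+w,x-w:x+w]);I=G(g1[y-w-5:y+w+5,x-w-5:x+w+5])
    m=cv2.matchTemplate(I,T,cv2.TM_CCOEFF_NORMED);_,v,_,l=cv2.minMaxLoc(m);return (np.array(l)-40)/8,round(v,2)
st=lambda x,y,z:(.569+.982*x-.188*y,.231+.188*x+.982*y,z)
for c,(hx,hy) in(((229,308),(-.020,.046)),((185,287),(.072,.046)),((222,252),(.072,-.046))):
    P0=st(hx,hy,.04);b=proj(q,[P0])[0]
    e=[proj(q,[st(hx+.001,hy,.04)])[0]-b,proj(q,[st(hx,hy,.04+.001*(.086-hx)/.12)])[0]-b]
    print(c,np.round(b),"shift",sh(c),"per mm slide",np.round(e[0],2),"per mm lift",np.round(e[1],2))
s=manip.state();print(s["eef_pos"],s["force"],s["qd"].max() if hasattr(s["qd"],"max") else s["qd"])
E
```

```text
(229, 308) [228. 309.] shift (array([-1.   , -1.875]), 0.99) per mm slide [-0.51 -0.25] per mm lift [-0.1  -0.38]
(185, 287) [184. 288.] shift (array([-0.25, -0.25]), 0.95) per mm slide [-0.45 -0.22] per mm lift [-0.02 -0.05]
(222, 252) [221. 253.] shift (array([-0.125, -0.25 ]), 0.98) per mm slide [-0.43 -0.18] per mm lift [-0.01 -0.05]
[4.95724982e-01 2.16802942e-01 3.65378132e-04] [-6.85731305 -1.83654764  3.06377649] 0.0012408640887983154
```

The side camera gives a front-edge lift of about 4.3 mm and a slide of about 1 mm, and everything is at rest.

```bash
python3 -c "
from rig import manip
print(manip.job_done())"
```

```text
the job is handed in; nothing more can be done
None
```

I slid the long wedge under the middle of the tile's front edge. I handed the job in at about 17 s, with the wedge still held in the gripper.

**Last checks:**
- **Lift:** matching the side camera against the start picture put the front edge about 4.3 mm up and the tile about 1 mm back. The wrist view agreed with this, roughly. Neither picture showed the gap above the rests directly.
- **Wedge position:** its tip lies about 1 mm off the middle line. It is nearly flat on the plate: the tool leans about 0.01 rad, and I did not measure the wedge's own tilt.
- **Force and rest:** the push is steady at about 7 N, the jaws are at 24 mm on the post, and the arm is still. The gripper is not touching the tile as far as the pictures show.

**What went wrong on the way:**
- **First grasp:** it closed on air, because the fingertips sit about 31 mm short of the reported TCP. I found this by triangulating the cameras and regrasped lower. Nothing moved.
- **Push:** it stalled at about 20 N forward with 25 N of upward force on the tool, because I was pressing the wedge too hard onto the plate. Easing the tool up about 1.5 mm freed it.

I did not re-measure the jar, the beads and the other two beech pieces at the end. The arm carried the wedge above them, and I noticed no sign of contact.

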